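# Hang the small ink pail on the twin hook

### The arm

A 7-joint arm with a two-finger parallel gripper is mounted at the origin on the work surface. World frame = base frame: x ahead of the robot, y to its left, z up, the work surface at z = 0. Lengths are in m, angles in rad, forces in N, time in s.
With the tool pointing down it reaches from about 0.4 to 0.875 m from the base axis. Payload 19.3 kg.
Tool frame: the origin (TCP) lies at the very end of the fingers, on their centre line; the grasp point (between the pads) lies 19 mm behind it; z points along the fingers, y is the line along which they close (so a half turn about z gives the same grasp; the last joint's range is limited). The gripper opens to 85 mm and grips with 20 to 120 N. Pads are 22 mm wide; open, the fingers measure 114 mm over their backs; the gripper's body (76 mm by 85 mm) begins 54 mm behind the grasp point. The pads swing forward as they close: fully open they stand 13 mm farther back than shut.
Start: joints at [-1.26, 0.521, -0.036, 1.599, 0.021, 1.021, -0.113], TCP at [0.232, 0.58, 0.231] pointing down, gripper open.
Joint ranges: [-2.91, 2.91], [-0.3, 2.13], [-1.5, 1.42], [0.17, 2.43], [-1.26, 4.41], [0.16, 1.93], [-2.52, 2.52]. Speed limits (rad/s): [1.89, 1.89, 2.39, 2.39, 3.01, 3.01, 3.01].

### API

Orientations are given as [roll, pitch, yaw] about the fixed x, y, z axes, in that order (R = Rz(yaw) Ry(pitch) Rx(roll)).
In Python, from workcell import bot gives the robot as it stands.
- The arm moves only by the tool servo_tool, never from a script. Its argument "plan" is a list of rows, each a list of 7 numbers: the finger opening in cm, from 0 to 8.54, then the shift along the tool's x, y, z in cm, then the turn, a rotation vector about the tool's x, y, z in degrees. In form: [[fingers, x, y, z, wx, wy, wz], ...]. A call has 1 to 10 rows; each row is the pose to reach, as a shift and turn from the pose commanded when the call began, along the tool's axes at that moment; what a row does not reach only later rows make up. A row lasts 1/10 s, in which the tool goes at most 50 mm and 8.59 degrees, less where a joint would pass 70% of its speed; a pose out of reach is approached as far as the arm can. A call with a gripper value outside its range is refused whole. The fingers move at their own pace and stop on an object; "force" is the grip in N (left out, the last holds). Time passes only in rows, so rows that repeat a pose let the fingers close. It gives the time, the measured TCP pose, the force, the opening and the grip force at its end, in the units of the state.
- bot.observe(): the state, without advancing time (a new reading comes with each control period).
- bot.grab_frame(name): name is "scene" or "top" or "wrist"; returns a dict with "frame" (384x512x3 uint8, blue, green, red), "mtx" (3x3 intrinsics, pixels), "k1" (the pictures are not rectified: a ray, as slopes to the right and down, at radius r is drawn at 1 + k1 r^2 times it, then the intrinsics apply), "R" (3x3) and "t" (3): a world point X has camera coordinates R X + t; the wrist camera has in their place "T_tool_cam" (4x4, takes a point from camera to tool coordinates, whose origin is the TCP and whose axes are the flange's). Camera axes: x right, y down, z forward; pixel columns grow to the right and rows downward; lengths in m; the calibration is good to about 2 mm. A picture is of the moment at which its call begins: read the wrist's pose just before it. There is no depth.
- bot.job_done(): hands the job in; it is judged then, once.
The state is a dict: "clock": time; "qpos": joint angles; "qd": joint speeds; "joint_efforts": joint torques, N m; "position": TCP position; "tool_rot": TCP orientation; "force": force on the tool from outside, world axes, zero at the start; "moment": the same for the moment, N m; "grip_width": finger opening in m; "finger_force": force on a finger pad.
Only numpy, scipy, OpenCV 4.12 (cv2) and the standard library are available. Lean on these libraries where they do the work, as an engineer would, in place of code of your own. Each camera call takes 0.05 s, during which the arm holds its last target. There are 200 camera calls.

### The job

Of the two lidded ink pails on the print-shop table, take the smaller one: swing its flat-lying wire bail upright while the pail stays standing on the table, then carry the pail by its bail to the stand and hang the bail over both prongs of the twin hook, so that the pail hangs there level. Do not tip the pail over, and leave the taller pail where it stands.

Things in the scene. Friction and masses are not known exactly. Their poses are not given: they have to be found in the camera images.
- pail_mid (a point): centre (half-way up) of the smaller ink pail: black, 100 mm wide, 80 tall, closed white lid 104 wide, 0.3 to 0.65 kg, loose. z up. Its 6 mm steel wire bail swings freely, 0 to 180 degrees, about the pail's y axis at ears 28 mm above this point; at the start it lies flat and level along the pail's +x.
- bail_grip (a point): centre of the wooden sleeve (14 mm thick, 34 long, spins freely on the wire) on the smaller pail's bail, 110 mm from the bail's turning axis. x points from that axis to the sleeve (up when the bail is upright), y along the sleeve; bare wire runs 35 mm past each sleeve end. Flat: 68 mm above the table, 51 mm clear of the lid. Upright: 98 mm above the lid. Falls back if let go before upright.
- hook_seat (a point): where the sleeve centre hangs on the fixed stand, 240 mm up; z up. Two level 8 mm prongs at y = +-33 mm (58 clear between), tops 3 mm below this point, bear the bare wire. They point to -x, tips upturned at x -24 to -42, to 17 mm above this point; red crossbar and post at x 85 to 103, no higher than 2 mm above it. Bring the pail in from -x, prongs between bail and lid. Base plate 8 mm thick.
- tall_pail_mid (a point): centre (half-way up) of the taller ink pail, a bystander of the same make: 112 mm wide, 118 mm tall, its own bail lying flat along its +x (118 mm long). z up. The two pails may have changed places.

How it is judged:
On the way:
1. the smaller pail's bail is raised upright (within 20 degrees) while the pail stands on the table (angle between bail_grip's own x axis and vertical below 0.35 rad and z of bail_grip in the frame of pail_mid above 0.1 m and height (world z) of pail_mid below 0.05 m and angle between pail_mid's own z axis and vertical below 0.2 rad), for 0.1 s.
At the end, for the whole second after the job is handed in: The smaller pail hangs by its bail on both prongs: sleeve within 35 mm of the seat overall, 20 mm across the prongs, 12 mm in height and 15 degrees of the seat's y; pail level within 11 degrees, clear of the table, for a second; taller pail upright within 30 mm of its start (horizontal distance between bail_grip and hook_seat below 0.035 m and y of bail_grip in the frame of hook_seat between -0.02 and 0.02 m and z of bail_grip in the frame of hook_seat between -0.012 and 0.012 m and angle between the y axis of bail_grip and the y axis of hook_seat, either way round below 0.26 rad and angle between pail_mid's own z axis and vertical below 0.2 rad and height (world z) of pail_mid above 0.08 m and distance of tall_pail_mid from where it was at the start of the episode below 0.03 m and angle between tall_pail_mid's own z axis and vertical below 0.1 rad); the robot touches nothing.
It fails at once if the smaller pail is tipped more than 45 degrees (angle between pail_mid's own z axis and vertical above 0.785 rad).
It fails at once if the taller pail is shoved more than 30 mm or knocked over (distance of tall_pail_mid from where it was at the start of the episode above 0.03 m or angle between tall_pail_mid's own z axis and vertical above 0.35 rad).
It also fails if it takes over 58 s, if anything falls off the work surface, if the arm or the gripper's body presses on something with over 40 N, if the wrist force passes 120 N, or if a joint passes its speed limit or range.

## Working session

There is one attempt and no reset: what is moved stays moved. The work goes in short steps, Python scripts to look and compute and a tool call to move; the robot and the scene stay as the last step left them, time stands still between calls to the robot, and variables do not carry over. Pictures are saved under pics/ and viewed, at most 12 in all, crops included, and the job is handed in when it is done.

Besides the shell and the picture viewer there is one more tool, called as name([rows], argument=value, ...), one row to a line, values as JSON. servo_tool: Moves the arm, as the interface text tells. Its arguments: {"type":"object","properties":{"plan":{"type":"array","items":{"type":"array","items":{"type":"number"}}},"force":{"type":"number"}},"required":["plan"]}

```bash
ls; mkdir -p pics
cat > h.py <<'E'
import numpy as np, cv2
from workcell import bot
from scipy.spatial.transform import Rotation as Ro
def cams(n):
    o=bot.observe(); d=bot.grab_frame(n)
    if n=='wrist':
        T=np.eye(4);T[:3,:3]=Ro.from_euler('xyz',o['tool_rot']).as_matrix() if np.size(o['tool_rot'])==3 else np.array(o['tool_rot']);T[:3,3]=o['position']
        W=T@np.array(d['T_tool_cam']); d['R']=W[:3,:3].T; d['t']=-d['R']@W[:3,3]
    return d
def ray(d,uv):
    K=np.array(d['mtx']);x=np.array([(uv[0]-K[0,2])/K[0,0],(uv[1]-K[1,2])/K[1,1]])
    u=x.copy()
    for _ in range(20): u=x/(1+d['k1']*(u@u))
    R=np.array(d['R']);c=-R.T@np.array(d['t']);v=R.T@np.array([u[0],u[1],1]);return c,v/np.linalg.norm(v)
def plane(d,uv,z):
    c,v=ray(d,uv);return c+v*(z-c[2])/v[2]
def tri(*a):
    A=np.zeros((3,3));b=np.zeros(3);L=[]
    for d,uv in a:
        c,v=ray(d,uv);P=np.eye(3)-np.outer(v,v);A+=P;b+=P@c;L.append((c,P))
    X=np.linalg.solve(A,b);return X,[np.linalg.norm(P@(X-c)) for c,P in L]
def proj(d,X):
    p=np.array(d['R'])@np.array(X)+np.array(d['t']);u=p[:2]/p[2];u=u*(1+d['k1']*(u@u));K=np.array(d['mtx']);return K[:2,:2]@u+K[:2,2]
E
python3 - <<'E'
from h import *
print(bot.observe())
a,b=cams('scene'),cams('top')
import pickle;pickle.dump((a,b),open('c0.pkl','wb'))
for n,d in (('s',a),('t',b)): cv2.imwrite(f'pics/{n}0.png',cv2.resize(d['frame'],(800,600)))
print([(-np.array(d['R']).T@np.array(d['t'])) for d in (a,b)])
E
```

```text
pics
{'clock': 0.0, 'qpos': array([-1.26020053,  0.52202742, -0.03630457,  1.59998673,  0.02116322,
        1.02108765, -0.112797  ]), 'qd': array([ 4.62481863e-04,  8.68678948e-04, -3.70729164e-04,  6.73817410e-04,
       -4.52106584e-04, -1.02987209e-05, -7.22375661e-04]), 'joint_efforts': array([ 3.33796470e-04, -9.27108908e+01,  1.97965264e+00, -3.69944394e+01,
        1.77357491e-02,  8.08576267e-03, -7.17046561e-06]), 'position': array([0.23220186, 0.57991261, 0.23072524]), 'tool_rot': array([-3.14046856e+00,  5.96089834e-05,  2.76075050e+00]), 'force': array([-0.66135921,  0.39766566, -0.33099703]), 'moment': array([-0.03759094, -0.04262402, -0.01803263]), 'finger_force': 0.0, 'grip_width': 0.08521773210880278}
[array([ 1.18854824, -0.22112713,  0.76278644]), array([0.37123715, 0.00626636, 1.11110104])]
```

View pics/s0.png

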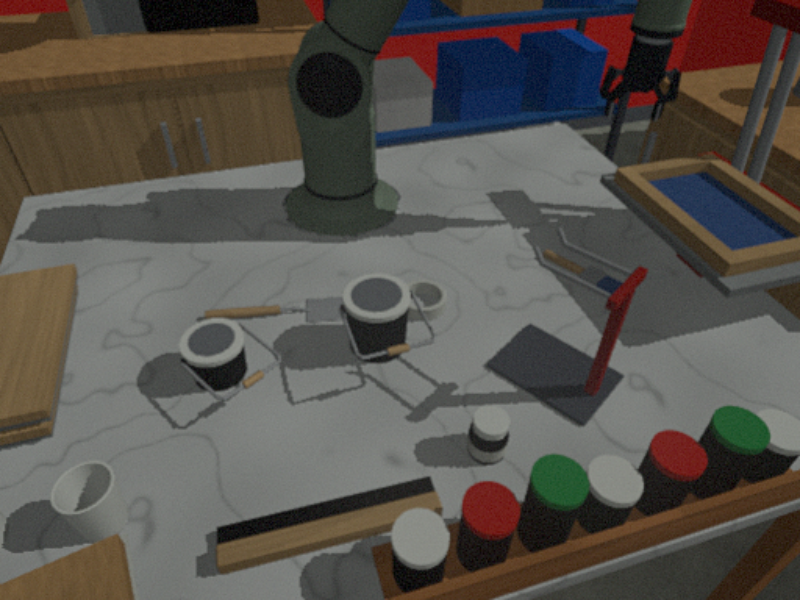

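View pics/t0.png

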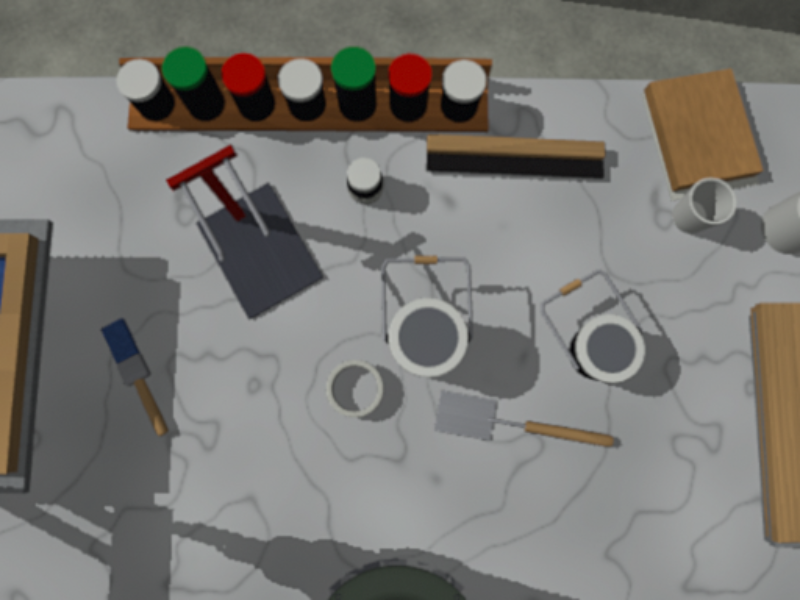

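The scene view shows the small pail at about (213,350) with its sleeve at (253,379), the tall pail at (378,310), and the hook's red crossbar at (628,285). In the top view the small pail is at (610,348) with its sleeve at (570,287). The tall pail is at (428,337), the crossbar runs from (168,183) to (235,152), and the prong tips are near (222,260) and (266,233).

```bash
cat > m.py <<'E'
from h import *
import pickle
a,b=pickle.load(open('c0.pkl','rb'))
def blob(d,box,f):
    x0,y0,x1,y1=[int(v*.64) for v in box]
    im=d['frame'][y0:y1,x0:x1].astype(int);m=f(im[...,0],im[...,1],im[...,2]).astype(np.uint8)
    n,l,s,c=cv2.connectedComponentsWithStats(m);i=1+np.argmax(s[1:,4])
    pts=np.argwhere(l==i)[:,::-1]+[x0,y0]
    return pts.astype(np.float32)
wood=lambda B,G,R:(R-B>45)
red=lambda B,G,R:(R-G>60)
def wh(t):return lambda B,G,R:(np.minimum(np.minimum(B,G),R)>t)
sl=[blob(a,(225,360,285,400),wood),blob(b,(545,270,600,305),wood)]
print('sleeve px',[ (len(p),p.mean(0)) for p in sl]); S,e=tri((a,sl[0].mean(0)),(b,sl[1].mean(0)));print('sleeve',S,e)
p=cv2.fitLine(sl[1],cv2.DIST_L2,0,.01,.01).ravel();q=plane(b,p[2:]+4*p[:2],S[2])-plane(b,p[2:]-4*p[:2],S[2]);print('sleeve dir deg',np.degrees(np.arctan2(q[1],q[0])))
for nm,bx in (('small',((175,312,250,372),(565,305,655,390))),('tall',((338,270,415,322),(380,292,475,385)))):
    C=[]
    for d,x in zip((a,b),bx):
        for t in (175,150):
            pts=blob(d,x,wh(t));h=cv2.convexHull(pts);el=cv2.fitEllipse(h);print(nm,t,len(pts),np.round(el[0],1),np.round(el[1],1))
        C.append((d,el[0]))
    X,e=tri(*C);print(nm,X,e)
cb=blob(b,(160,140,245,195),red);r=cv2.minAreaRect(cb);print('crossbar top',r,cv2.boxPoints(r))
ims=[cv2.resize(d['frame'][y:y+h,x:x+w],None,fx=f,fy=f,interpolation=cv2.INTER_CUBIC) for d,x,y,w,h,f in ((a,310,135,110,140,4),(b,95,85,120,125,4))]
h=max(i.shape[0] for i in ims);o=np.hstack([cv2.copyMakeBorder(i,0,h-i.shape[0],0,0,0) for i in ims]);o=cv2.resize(o,(800,int(o.shape[0]*800/o.shape[1])));print(o.shape,800/920*4)
cv2.imwrite('pics/hook.png',cv2.convertScaleAbs(o,alpha=1.3))
E
python3 m.py
```

```text
sleeve px [(45, array([161.46666, 242.06667], dtype=float32)), (55, array([365., 183.], dtype=float32))]
sleeve [ 0.56360837 -0.26429108  0.07045038] [np.float64(0.0005036327183887897), np.float64(0.0005036327183888996)]
sleeve dir deg -60.372826697135565Traceback (most recent call last):
  File "m.py", line 20, in <module>
    pts=blob(d,x,wh(t));h=cv2.convexHull(pts);el=cv2.fitEllipse(h);print(nm,t,len(pts),np.round(el[0],1),np.round(el[1],1))
  File "m.py", line 7, in blob
    n,l,s,c=cv2.connectedComponentsWithStats(m);i=1+np.argmax(s[1:,4])
                                                    ~~~~~~~~~^^^^^^^^^
    return _wrapfunc(a, 'argmax', axis=axis, out=out, **kwds)
    return bound(*args, **kwds)
ValueError: attempt to get argmax of an empty sequence
```

```bash
sed -i 's/for t in (175,150):/M=d["frame"][int(x[1]*.64):int(x[3]*.64),int(x[0]*.64):int(x[2]*.64)].min(2).max()\n        for t in (.9*M,.8*M):/; s/,r,cv2.boxPoints(r))/,r)/' m.py; python3 m.py
```

```text
sleeve px [(45, array([161.46666, 242.06667], dtype=float32)), (55, array([365., 183.], dtype=float32))]
sleeve [ 0.56360837 -0.26429108  0.07045038] [np.float64(0.0005036327183887897), np.float64(0.0005036327183888996)]
sleeve dir deg -60.372826697135565
small 129.6 338 [135.5 217.7] [26.9 41.8]
small 115.2 633 [140.1 217.7] [34.8 81.5]
small 163.8 555 [390.1 222.3] [41.2 43.4]
small 145.6 715 [390.4 220.5] [42.3 48.7]
small [ 0.47263019 -0.31303231  0.08034573] [np.float64(0.006283863090360606), np.float64(0.006283863090360641)]
tall 127.8 350 [241.1 188.5] [28.7 43.7]
tall 113.60000000000001 767 [241.1 182.3] [42.3 55.1]
tall 166.5 665 [273.1 215.3] [48.8 49.8]
tall 148.0 1237 [267.7 214.1] [59.8 62.8]
tall [ 0.47810974 -0.03243522  0.13538972] [np.float64(0.005760784872709532), np.float64(0.005760784872709529)]
crossbar top ((127.80661010742188, 106.05188751220703), (5.53632926940918, 46.23320388793945), 60.945396423339844)
(486, 800, 3) 3.4782608695652173
```

View pics/hook.png

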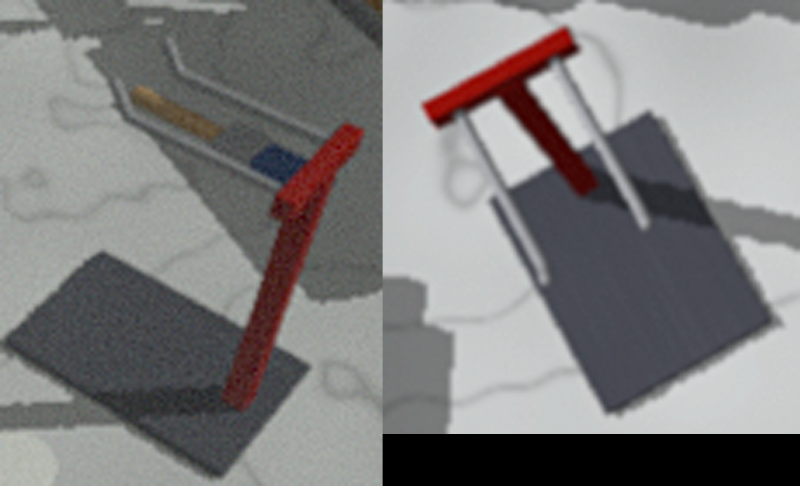

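The crop shows the prong tips at (170,42) and (120,82) in the scene half and at (545,282) and (645,227) in the top half. The crossbar runs from (425,108) to (572,40) in the top half.

```bash
cat >> m.py <<'E'
print('-----')
s=lambda u,v:np.array([310+u/3.478,135+v/3.478]); t=lambda u,v:np.array([95+(u-382.6)/3.478,85+v/3.478])
TL,e1=tri((a,s(170,42)),(b,t(545,282)));TR,e2=tri((a,s(120,82)),(b,t(645,227)));print('tips',TL,e1,TR,e2)
c0=plane(b,t(428,112),.237);c1=plane(b,t(574,40),.237);print('bar',c0,c1,np.linalg.norm(c0-c1))
B=[plane(b,t(*p),.008)[:2] for p in ((490,200),(650,112),(775,322),(612,412))];print('base',B,np.mean(B,0))
d=c1-c0;print('bar dir',np.degrees(np.arctan2(d[1],d[0])), 'tip dir',np.degrees(np.arctan2(*(TR-TL)[1::-1])))
for q in (B[2]-B[1],B[3]-B[0]):print('base side deg',np.degrees(np.arctan2(q[1],q[0])),np.linalg.norm(q))
for p,q in (((460,112),(545,282)),((556,60),(645,227))):
    P,Q=plane(b,t(*p),.237),plane(b,t(*q),.245);v=Q-P;print('prong',P,Q,np.degrees(np.arctan2(v[1],v[0])))
E
python3 m.py | sed -n '/-----/,$p'
python3 - <<'E'
import sys;sys.path.insert(0,'.')
from h import *
import pickle
a,b=pickle.load(open('c0.pkl','rb'))
print('small lid',plane(b,(390.1,222),.080),plane(a,(136.8,218.5),.080),'tall',plane(b,(273.1,215.3),.118),plane(a,(241.3,190),.118))
E
```

```text
-----
tips [0.56280836 0.23246233 0.25123019] [np.float64(0.0019942340290190564), np.float64(0.0019942340290191917)] [0.59584764 0.1760669  0.25238522] [np.float64(0.002699228111322308), np.float64(0.002699228111322352)]
bar [0.6696014  0.31096032 0.237     ] [0.71544775 0.22468005 0.237     ] 0.09770451874455013
base [array([0.67866028, 0.33892604]), array([0.74804655, 0.22104394]), array([0.58661634, 0.12219462]), array([0.51893556, 0.2398539 ])] [0.63306468 0.23050463]
bar dir -62.015368201568165 tip dir -59.63608245109553
base side deg -148.51942004595531 0.1892905190138944
base side deg -148.18999692399905 0.18795551622048642
prong [0.66960942 0.29145333 0.237     ] [0.56329447 0.23218848 0.245     ] -150.86268966108454
prong [0.70263633 0.23497258 0.237     ] [0.59658442 0.17496249 0.245     ] -150.4963976468003
small lid [ 0.46828825 -0.31877345  0.08      ] [ 0.47546504 -0.31516383  0.08      ] tall [ 0.47877188 -0.0397802   0.118     ] [ 0.4871954  -0.04063513  0.118     ]
```

servo_tool([
  [5, -2, -2, -1, 0, 0, 2],
  [5, -5, -5.3, -2, 0, 0, 4],
  [5, -8.5, -9, -3, 0, 0, 6],
  [5, -12, -12.8, -3, 0, 0, 8],
  [5, -15.5, -16.5, -3, 0, 0, 10],
  [5, -19, -20.2, -3, 0, 0, 12],
  [5, -22.5, -24, -3, 0, 0, 14],
  [5, -25.5, -27.2, -3, 0, 0, 16],
  [5, -28.5, -30.4, -3, 0, 0, 18],
  [5, -31, -33, -3, 0, 0, 19.4],
])

```text
clock: 1.1
position: [0.3978, 0.1561, 0.2614]
tool_rot: [-3.142, 0.0, 2.419]
force: [1.3, 0.6, -0.7]
grip_width: 0.05
finger_force: 0.0
```

```bash
cat >> h.py <<'E'
def plan(p,ydeg=None,show=True):
    "shift (cm) in tool axes to TCP p, and turn (deg) so tool y points along ydeg with z down"
    o=bot.observe();R=Ro.from_euler('xyz',o['tool_rot']);s=R.inv().apply(np.array(p)-o['position'])*100;w=np.zeros(3)
    if ydeg is not None:
        y=np.array([np.cos(np.radians(ydeg)),np.sin(np.radians(ydeg)),0]);z=np.array([0,0,-1.]);T=Ro.from_matrix(np.c_[np.cross(y,z),y,z]);w=np.degrees((R.inv()*T).as_rotvec())
    print('t',round(o['clock'],2),'pos',np.round(o['position'],4),'shift',np.round(s,2),'turn',np.round(w,2),'F',np.round(o['force'],1),'M',np.round(o['moment'],2),'grip',round(o['grip_width'],4),round(float(o['finger_force']),1))
E
python3 -c "
from h import *
plan([.5636,-.2643,.25],29.5);print(bot.observe()['qpos'])"
```

```text
t 1.1 pos [0.3978 0.1561 0.2614] shift [-40.23 -20.58   1.14] turn [-0.000e+00  1.000e-02  1.912e+01] F [ 1.3  0.6 -0.7] M [-0.01 -0.03 -0.01] grip 0.05 0.0
[-0.69920335  0.16554803  0.21229079  2.06003932 -0.04351569  0.92009305
  0.38520778]
```

servo_tool([
  [5, -3, -1.5, 0, 0, 0, 1.5],
  [5, -7, -3.6, 0, 0, 0, 3.5],
  [5, -11.4, -5.8, 0, 0, 0, 5.5],
  [5, -15.8, -8.1, 0, 0, 0, 7.5],
  [5, -20.2, -10.3, 0, 0, 0, 9.5],
  [5, -24.6, -12.6, 0, 0, 0, 11.5],
  [5, -29, -14.8, 0, 0, 0, 13.5],
  [5, -33.2, -17, 0, 0, 0, 15.5],
  [5, -37, -19, 0, 0, 0, 17.5],
  [5, -40, -20.5, 0, 0, 0, 19.1],
])

```text
clock: 2.1
position: [0.5633, -0.2618, 0.2609]
tool_rot: [-3.141, 0.0, 2.086]
force: [0.2, 1.6, -0.5]
grip_width: 0.0501
finger_force: 0.0
```

servo_tool([
  [5, 0, 0, 0, 0, 0, 0],
  [5, 0, 0, 0, 0, 0, 0],
  [5, 0, 0, 0, 0, 0, 0],
])

```text
clock: 2.4
position: [0.5631, -0.2581, 0.2611]
tool_rot: [-3.142, -0.001, 2.09]
force: [0.5, 0.9, -0.1]
grip_width: 0.0501
finger_force: 0.0
```

```bash
python3 -c "
from h import *
import pickle
d=cams('wrist');pickle.dump(d,open('w1.pkl','wb'));cv2.imwrite('pics/w1.png',d['frame'])
plan([.5636,-.2643,.05],29.5);print(bot.observe()['qpos'],proj(d,[.5636,-.2643,.07]),-d['R'].T@d['t'])"
```

```text
t 2.45 pos [ 0.5632 -0.2579  0.2613] shift [-0.59 -0.29 21.13] turn [ 0.01 -0.03  0.26] F [-0.6 -0.5  1.1] M [-0.   -0.01  0.03] grip 0.0502 0.0
[ 0.03150952  0.52187623  0.45548877  1.59900187 -0.25194841  1.07970864
  1.07342465] [252.52153231 172.21227209] [ 0.52895793 -0.19610429  0.4043707 ]
```

View pics/w1.png

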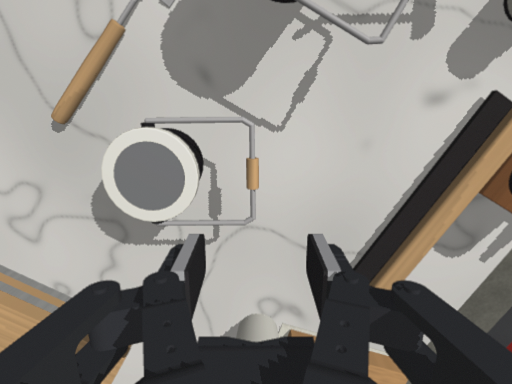

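The wrist view shows the sleeve at (252,173), bail wire vertical in the picture (so the yaw is right), and the lid centred at (151,174).

```bash
python3 -c "
from h import *
import pickle
a,b=pickle.load(open('c0.pkl','rb'));d=pickle.load(open('w1.pkl','rb'))
im=d['frame'][145:205,235:270].astype(int);p=np.argwhere(im[...,2]-im[...,0]>40)[:,::-1]+[235,145];m=p.mean(0);print(m,len(p),p.min(0),p.max(0))
print(tri((a,(161.47,242.07)),(b,(365,183)),(d,m)));S=plane(d,m,.068);print(S,plane(d,(151.5,173.5),.08))
u=plane(d,(253,128),.068);v=plane(d,(253.5,218),.068);print(u,v,(u+v)/2,np.degrees(np.arctan2(*(u-v)[1::-1]))-90)
plan([*S[:2],.051],29.5)"
```

```text
[252.72394366 173.22816901] 355 [247 158] [258 189]
(array([ 0.56391287, -0.26450057,  0.07077463]), [np.float64(0.0007333393496633297), np.float64(0.0004839902510952446), np.float64(0.0006206878270143993)])
[ 0.56456828 -0.26559806  0.068     ] [ 0.46950291 -0.31689664  0.08      ]
[ 0.54056948 -0.22262625  0.068     ] [ 0.59142829 -0.31121335  0.068     ] [ 0.56599889 -0.2669198   0.068     ] 29.86059973920017
t 2.45 pos [ 0.5632 -0.2579  0.2613] shift [-0.75 -0.27 21.03] turn [ 0.01 -0.03  0.26] F [-0.6 -0.5  1.1] M [-0.   -0.01  0.03] grip 0.0502 0.0
```

servo_tool([
  [4.5, -0.3, -0.1, 1.5, 0, 0, 0],
  [4.5, -0.6, -0.2, 4, 0, 0, 0],
  [4.5, -0.8, -0.3, 7, 0, 0, 0],
  [4.5, -0.8, -0.3, 10, 0, 0, 0],
  [4.5, -0.8, -0.3, 13, 0, 0, 0],
  [4.5, -0.8, -0.3, 16, 0, 0, 0],
  [4.5, -0.8, -0.3, 18.5, 0, 0, 0],
  [4.5, -0.8, -0.3, 20, 0, 0, 0],
  [4.5, -0.8, -0.3, 21, 0, 0, 0],
  [4.5, -0.8, -0.3, 21, 0, 0, 0],
])

```text
clock: 3.45
position: [0.5642, -0.2673, 0.0505]
tool_rot: [-3.141, -0.001, 2.089]
force: [0.0, -1.2, 0.9]
grip_width: 0.0452
finger_force: 0.0
```

servo_tool([
  [4.5, 0, 0, 0, 0, 0, 0],
  [4.5, 0, 0, 0, 0, 0, 0],
])

```text
clock: 3.65
position: [0.5651, -0.2678, 0.0524]
tool_rot: [3.141, 0.001, 2.089]
force: [0.8, -1.0, 0.3]
grip_width: 0.0451
finger_force: 0.0
```

```bash
python3 -c "
from h import *
d=cams('wrist');cv2.imwrite('pics/w2.png',d['frame'])
plan([.5645,-.2655,.050],29.5);print(proj(d,[.5645,-.2655,.068]))"
```

```text
t 3.7 pos [ 0.5651 -0.2678  0.0523] shift [0.23 0.06 0.23] turn [0.06 0.07 0.18] F [ 0.1  0.5 -0.3] M [ 0.   -0.03  0.01] grip 0.0452 0.0
[254.88579973 256.6039965 ]
```

View pics/w2.png

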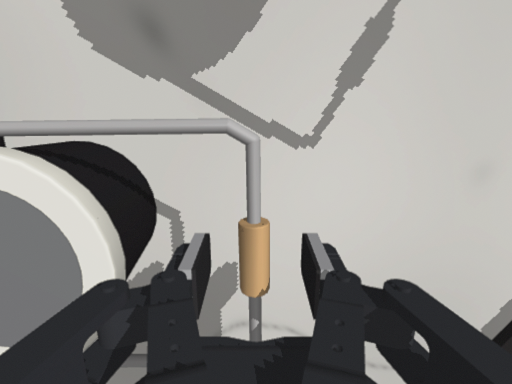

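The sleeve sits between the open pads, centred at (255,257), which matches the predicted (255,257). I'll nudge 2 mm and close.

servo_tool([
  [4.5, 0.2, 0.05, 0.2, 0, 0, 0],
  [3, 0.2, 0.05, 0.2, 0, 0, 0],
  [1, 0.2, 0.05, 0.2, 0, 0, 0],
  [0.5, 0.2, 0.05, 0.2, 0, 0, 0],
  [0.5, 0.2, 0.05, 0.2, 0, 0, 0],
  [0.5, 0.2, 0.05, 0.2, 0, 0, 0],
  [0.5, 0.2, 0.05, 0.2, 0, 0, 0],
  [0.5, 0.2, 0.05, 0.2, 0, 0, 0],
], force=60)

```text
clock: 4.5
position: [0.564, -0.2657, 0.0493]
tool_rot: [-3.141, 0.0, 2.089]
force: [-1.0, -1.9, -0.4]
grip_width: 0.0121
finger_force: 58.4
```

```bash
python3 -c "
from h import *
o=bot.observe();p=o['position'];print(p,o['tool_rot'])
plan(p+[0,0,.05],29.5)
for th in range(0,91,9):
    t=np.radians(th); print(th, np.round([11*(np.cos(t)-1),-11*np.sin(t)],2))"
```

```text
[ 0.56398793 -0.26568405  0.04929424] [-3.14149335e+00  6.81683671e-05  2.08876777e+00]
t 4.5 pos [ 0.564  -0.2657  0.0493] shift [-0. -0. -5.] turn [-0.01  0.    0.18] F [-1.  -1.9 -0.4] M [-0.26  0.21  0.05] grip 0.0121 58.4
0 [ 0. -0.]
9 [-0.14 -1.72]
18 [-0.54 -3.4 ]
27 [-1.2  -4.99]
36 [-2.1  -6.47]
45 [-3.22 -7.78]
54 [-4.53 -8.9 ]
63 [-6.01 -9.8 ]
72 [ -7.6  -10.46]
81 [ -9.28 -10.86]
90 [-11. -11.]
```

servo_tool([
  [0.5, 0, -0.03, -0.86, 0, 0, 0],
  [0.5, 0, -0.14, -1.72, 0, 0, 0],
  [0.5, 0, -0.3, -2.57, 0, 0, 0],
  [0.5, 0, -0.54, -3.4, 0, 0, 0],
  [0.5, 0, -0.84, -4.21, 0, 0, 0],
  [0.5, 0, -1.2, -4.99, 0, 0, 0],
  [0.5, 0, -1.62, -5.75, 0, 0, 0],
  [0.5, 0, -2.1, -6.47, 0, 0, 0],
  [0.5, 0, -2.64, -7.14, 0, 0, 0],
  [0.5, 0, -3.22, -7.78, 0, 0, 0],
])

```text
clock: 5.5
position: [0.5359, -0.2817, 0.1277]
tool_rot: [3.141, 0.0, 2.089]
force: [0.6, -1.0, -1.2]
grip_width: 0.0116
finger_force: 58.5
```

servo_tool([
  [0.5, 0, 0, 0, 0, 0, 0],
])

```text
clock: 5.6
position: [0.5357, -0.2822, 0.1281]
tool_rot: [3.141, 0.001, 2.088]
force: [0.3, -0.0, 0.2]
grip_width: 0.0119
finger_force: 58.6
```

```bash
python3 -c "
from h import *
c=np.array([np.cos(np.radians(29.7)),np.sin(np.radians(29.7)),0])
plan(np.array([.564,-.2657,.0493])-.11*c+[0,0,.11],29.5)"
```

```text
t 5.6 pos [ 0.5357 -0.2822  0.1281] shift [ 0.02 -7.72 -3.12] turn [0.04 0.05 0.13] F [ 0.3 -0.   0.2] M [ 0.06 -0.06 -0.13] grip 0.0119 58.6
```

servo_tool([
  [0.5, 0, -0.64, -0.6, 0, 0, 0],
  [0.5, 0, -1.31, -1.12, 0, 0, 0],
  [0.5, 0, -2.03, -1.6, 0, 0, 0],
  [0.5, 0, -2.79, -2.02, 0, 0, 0],
  [0.5, 0, -3.57, -2.38, 0, 0, 0],
  [0.5, 0, -4.38, -2.68, 0, 0, 0],
  [0.5, 0, -5.21, -2.91, 0, 0, 0],
  [0.5, 0, -6.06, -3.08, 0, 0, 0],
  [0.5, 0, -6.92, -3.18, 0, 0, 0],
  [0.5, 0, -7.75, -3.2, 0, 0, 0],
])

```text
clock: 6.6
position: [0.468, -0.3208, 0.1596]
tool_rot: [3.142, 0.001, 2.088]
force: [1.9, -1.6, 5.8]
grip_width: 0.0123
finger_force: 59.2
```

servo_tool([
  [0.5, 0, 0, 0, 0, 0, 0],
  [0.5, 0, 0, 0, 0, 0, 0],
  [0.5, 0, 0, 0, 0, 0, 0],
])

```text
clock: 6.9
position: [0.4682, -0.3208, 0.1596]
tool_rot: [3.142, 0.001, 2.088]
force: [0.5, -0.9, 9.1]
grip_width: 0.0122
finger_force: 59.5
```

```bash
python3 -c "
from h import *
a,b,w=cams('scene'),cams('top'),cams('wrist')
o=np.hstack([cv2.resize(a['frame'][150:310,60:330],(405,240)),cv2.resize(b['frame'][90:300,240:480],(274,240))])
cv2.imwrite('pics/u.png',np.vstack([o,cv2.resize(w['frame'],(679,340))]))
plan([.4685,-.3203,.31],29.5)"
```

```text
t 7.05 pos [ 0.4683 -0.3207  0.1596] shift [ 1.000e-02  4.000e-02 -1.504e+01] turn [0.   0.05 0.14] F [ 1.5 -2.9  8. ] M [-0.35 -0.19 -0.03] grip 0.0124 59.5
```

View pics/u.png

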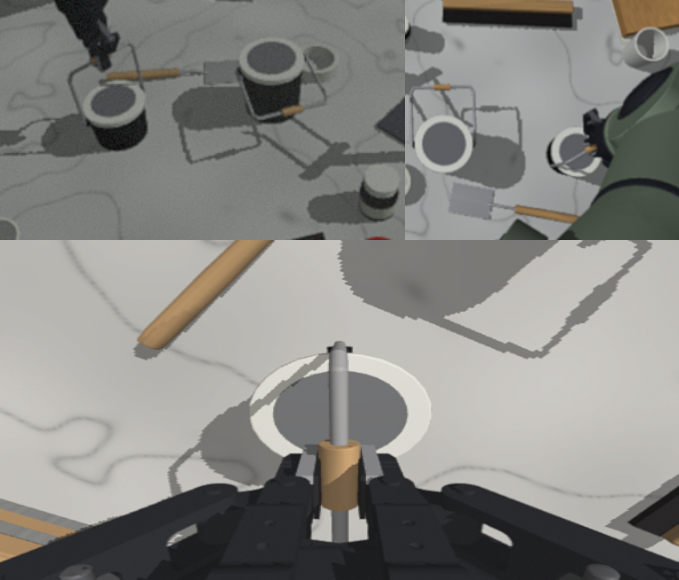

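The bail is upright over the lid (upper-left crop: pail still standing at (115,110), bail top at (100,60)), and the wrist view shows it edge-on and centred over the lid. Now lifting.

servo_tool([
  [0.5, 0, 0, -0.4, 0, 0, 0],
  [0.5, 0, 0, -1.2, 0, 0, 0],
  [0.5, 0, 0, -2.5, 0, 0, 0],
  [0.5, 0, 0, -4.5, 0, 0, 0],
  [0.5, 0, 0, -7, 0, 0, 0],
  [0.5, 0, 0, -10, 0, 0, 0],
  [0.5, 0, 0, -13, 0, 0, 0],
  [0.5, 0, 0, -15.5, 0, 0, 0],
  [0.5, 0, 0, -17.2, 0, 0, 0],
  [0.5, 0, 0, -18, 0, 0, 0],
], force=80)

```text
clock: 8.05
position: [0.4686, -0.3202, 0.3413]
tool_rot: [3.14, 0.002, 2.089]
force: [0.4, -0.7, -4.6]
grip_width: 0.0112
finger_force: 78.1
```

servo_tool([
  [0.5, 0, 0, 0, 0, 0, 0],
  [0.5, 0, 0, 0, 0, 0, 0],
  [0.5, 0, 0, 0, 0, 0, 0],
])

```text
clock: 8.35
position: [0.4684, -0.3196, 0.3382]
tool_rot: [-3.141, -0.001, 2.089]
force: [-0.4, 1.3, -3.3]
grip_width: 0.0115
finger_force: 78.1
```

```bash
python3 -c "
from h import *
w=cams('wrist');cv2.imwrite('pics/l.png',cv2.resize(w['frame'],(400,300)))
u=np.array([np.cos(np.radians(30)),np.sin(np.radians(30)),0]);s=np.array([.613,.223,.34])
plan(s-.15*u,30);plan(s-.15*u+[-.05,-.15,0],30)"
```

```text
t 8.4 pos [ 0.4684 -0.3197  0.3383] shift [39.91 24.43 -0.15] turn [-0.05 -0.07 -0.32] F [-0.2  0.1 -3. ] M [-0.06 -0.02 -0.04] grip 0.0116 78.1
t 8.4 pos [ 0.4684 -0.3197  0.3383] shift [29.35 12.66 -0.15] turn [-0.05 -0.07 -0.32] F [-0.2  0.1 -3. ] M [-0.06 -0.02 -0.04] grip 0.0116 78.1
```

View pics/l.png

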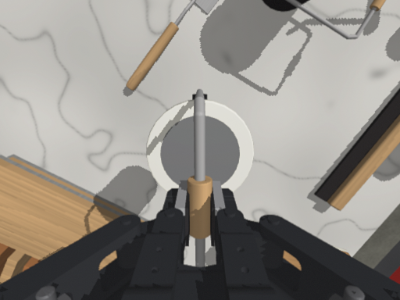

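The picture shows the pail hanging level under the sleeve (lid centred at (200,150)).

servo_tool([
  [0.5, 0.5, 0.3, -0.5, 0, 0, 0],
  [0.5, 1.5, 0.9, -1, 0, 0, 0],
  [0.5, 3, 1.8, -1.5, 0, 0, 0],
  [0.5, 5, 3.1, -2, 0, 0, 0],
  [0.5, 7.2, 4.4, -2, 0, 0, 0],
  [0.5, 9.6, 5.9, -2, 0, 0, 0],
  [0.5, 12.2, 7.5, -2, 0, 0, 0],
  [0.5, 14.8, 9.1, -2, 0, 0, 0],
  [0.5, 17.4, 10.7, -2, 0, 0, 0],
  [0.5, 20, 12.25, -2, 0, 0, 0],
])

```text
clock: 9.4
position: [0.4758, -0.0834, 0.3596]
tool_rot: [3.141, 0.0, 2.089]
force: [-0.1, -0.2, -4.2]
grip_width: 0.0115
finger_force: 78.1
```

servo_tool([
  [0.5, 2.6, 1.6, 0, 0, 0, 0],
  [0.5, 5.2, 3.2, 0, 0, 0, 0],
  [0.5, 7.8, 4.8, 0, 0, 0, 0],
  [0.5, 10.2, 6.3, 0, 0, 0, 0],
  [0.5, 12.6, 7.7, 0, 0, 0, 0],
  [0.5, 14.8, 9, 0, 0, 0, 0],
  [0.5, 16.8, 10.2, 0, 0, 0, 0],
  [0.5, 18.4, 11.2, 0, 0, 0, 0],
  [0.5, 19.5, 11.9, 0, 0, 0, 0],
  [0.5, 20, 12.2, 0, 0, 0, 0],
])

```text
clock: 10.4
position: [0.4827, 0.1501, 0.3592]
tool_rot: [3.142, -0.0, 2.09]
force: [0.2, -0.5, -3.5]
grip_width: 0.0115
finger_force: 78.1
```

servo_tool([
  [0.5, 0, 0, 0, 0, 0, 0],
  [0.5, 0, 0, 0, 0, 0, 0],
  [0.5, 0, 0, 0, 0, 0, 0],
  [0.5, 0, 0, 0, 0, 0, 0],
  [0.5, 0, 0, 0, 0, 0, 0],
])

```text
clock: 10.9
position: [0.4831, 0.1483, 0.3591]
tool_rot: [-3.142, 0.0, 2.088]
force: [0.2, -0.5, -4.1]
grip_width: 0.0116
finger_force: 78.1
```

```bash
python3 -c "
from h import *
import pickle
w=cams('wrist');a=cams('scene');pickle.dump((w,a),open('w3.pkl','wb'))
cv2.imwrite('pics/h.png',np.vstack([w['frame'][:300],cv2.resize(a['frame'][50:270,200:500],(409,300))[:, :].copy() if 0 else cv2.resize(a['frame'][60:276,190:500],(512,290))]))
u=np.array([np.cos(np.radians(30)),np.sin(np.radians(30)),0]);s=np.array([.613,.223,.26])
plan(s-.13*u,30)
for P in ([.5628,.2325,.254],[.5958,.1761,.254],[.613,.223,.24]): print(proj(w,P))"
```

```text
t 11.0 pos [0.4831 0.1485 0.3591] shift [-0.03  1.98  9.91] turn [-0.01  0.   -0.34] F [ 0.4 -0.9 -3.9] M [-0.01 -0.03 -0.05] grip 0.0112 78.1
[393.36352326 147.81055188]
[384.89670574 223.85230147]
[426.39282117 183.27188717]
```

View pics/h.png

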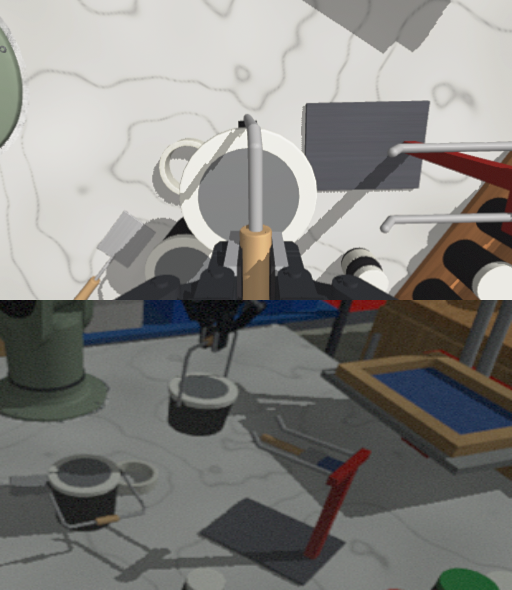

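The wrist view shows prong tips at about (395,151) and (386,226), with prongs running nearly horizontal to the right. The pail hangs level at (249,192), and the scene crop shows it left of the prongs and clear of them.

```bash
python3 -c "
from h import *
import pickle
w,_=pickle.load(open('w3.pkl','rb'));a,b=pickle.load(open('c0.pkl','rb'))
L=tri((a,(358.9,147.1)),(b,(141.7,166.1)),(w,(394,151)));R=tri((a,(344.5,158.6)),(b,(170.4,150.3)),(w,(385,226)));print(L,R)
d=L[0]-R[0];print(np.linalg.norm(d),np.degrees(np.arctan2(d[1],d[0]))-90)
A,B,C,D=[plane(w,p,.233) for p in ((410,148),(505,149),(400,219),(505,219))]
for p,q in((A,B),(C,D)): v=q-p;print(p,q,np.degrees(np.arctan2(v[1],v[0])))
h=np.radians(30);u=np.array([np.cos(h),np.sin(h)]);n=np.array([-u[1],u[0]])
for P in (A,B,C,D,L[0],R[0],np.array([.613,.223])): print('u,n',P[:2]@u,P[:2]@n)
"
```

```text
(array([0.56397309, 0.23144313, 0.25268406]), [np.float64(0.0020761342947829596), np.float64(0.002609690937952182), np.float64(0.0014659340727994502)]) (array([0.59647678, 0.17529641, 0.25351928]), [np.float64(0.002877179569838523), np.float64(0.0027512003566960326), np.float64(0.0010759817686803754)])
0.06488174713120637 30.066816158680467
[0.58509794 0.24139262 0.233     ] [0.65790262 0.2818749  0.233     ] 29.075787126369892
[0.61754122 0.18404193 0.233     ] [0.70297784 0.23242371 0.233     ] 29.52238033206366
u,n 0.6274059926116022 -0.08349682501638514
u,n 0.7106978374211401 -0.08484048545942297
u,n 0.6268273529045415 -0.14938562074151282
u,n 0.7250085198168813 -0.15020408141982428
u,n 0.6041365882340565 -0.08155091748590317
u,n 0.6042122445731628 -0.14642724448225564
u,n 0.6423735725198609 -0.11337633495607011
```

servo_tool([
  [0.5, 0, 0, 0.7, 0, 0, 0],
  [0.5, -0.1, 0, 2, 0, 0, 0],
  [0.5, -0.2, 0, 3.8, 0, 0, 0],
  [0.5, -0.2, 0, 5.8, 0, 0, 0],
  [0.5, -0.2, 0, 7.6, 0, 0, 0],
  [0.5, -0.2, 0, 9, 0, 0, 0],
  [0.5, -0.2, 0, 9.8, 0, 0, 0],
  [0.5, -0.2, 0, 10.1, 0, 0, 0],
  [0.5, -0.2, 0, 10.1, 0, 0, 0],
  [0.5, -0.2, 0, 10.1, 0, 0, 0],
])

```text
clock: 12.0
position: [0.4844, 0.147, 0.2586]
tool_rot: [3.141, 0.0, 2.089]
force: [0.7, 0.5, -3.1]
grip_width: 0.0113
finger_force: 78.1
```

servo_tool([
  [0.5, 0, 0.3, 0, 0, 0, 0],
  [0.5, 0, 0.9, 0, 0, 0, 0],
  [0.5, 0, 1.7, 0, 0, 0, 0],
  [0.5, 0, 2.6, 0, 0, 0, 0],
  [0.5, 0, 3.5, 0, 0, 0, 0],
  [0.5, 0, 4.4, 0, 0, 0, 0],
  [0.5, 0, 5.2, 0, 0, 0, 0],
  [0.5, 0, 5.8, 0, 0, 0, 0],
  [0.5, 0, 6.2, 0, 0, 0, 0],
  [0.5, 0, 6.3, 0, 0, 0, 0],
])

```text
clock: 13.0
position: [0.539, 0.1783, 0.258]
tool_rot: [-3.141, 0.0, 2.089]
force: [0.6, -0.1, -4.2]
grip_width: 0.0117
finger_force: 78.1
```

```bash
python3 -c "
from h import *
import pickle
w=cams('wrist');a=cams('scene');pickle.dump((w,a),open('w4.pkl','wb'))
cv2.imwrite('pics/h2.png',np.vstack([w['frame'][:300],cv2.resize(a['frame'][100:276,270:460],(313,290)) if 0 else cv2.resize(a['frame'][90:240,240:480],(512,290))]))
h=np.radians(29.6)
plan([.6175,.224,.258],29.6);print(bot.observe()['tool_rot'])"
```

```text
t 13.1 pos [0.5387 0.178  0.258 ] shift [0.1  9.12 0.  ] turn [-0.02  0.    0.07] F [ 0.1 -0.7 -3.7] M [ 0.03 -0.01  0.02] grip 0.0113 78.1
[-3.14131341e+00  4.40692729e-05  2.08869818e+00]
```

View pics/h2.png

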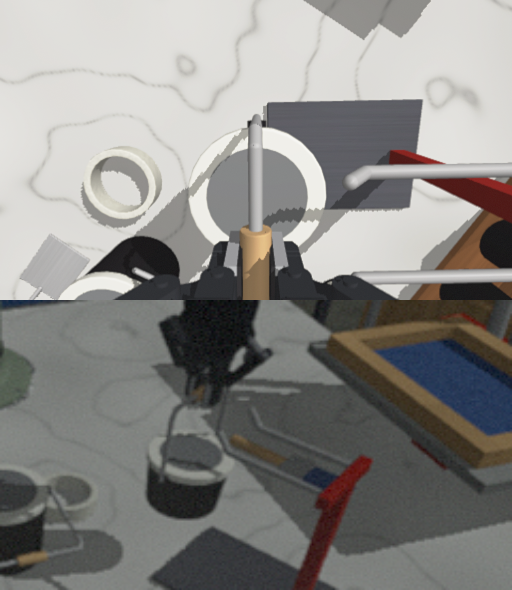

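The wrist view shows the upper prong tip at (352,182), in line with the bare wire between the corner (255,118) and the sleeve end (256,228). The pail is level, so I'll go forward.

servo_tool([
  [0.5, 0.1, 0.3, 0, 0, 0, 0],
  [0.5, 0.1, 1, 0, 0, 0, 0],
  [0.5, 0.1, 2, 0, 0, 0, 0],
  [0.5, 0.1, 3.2, 0, 0, 0, 0],
  [0.5, 0.1, 4.5, 0, 0, 0, 0],
  [0.5, 0.1, 5.8, 0, 0, 0, 0],
  [0.5, 0.1, 7, 0, 0, 0, 0],
  [0.5, 0.1, 8, 0, 0, 0, 0],
  [0.5, 0.1, 8.8, 0, 0, 0, 0],
  [0.5, 0.1, 9.1, 0, 0, 0, 0],
])

```text
clock: 14.1
position: [0.6179, 0.2244, 0.2578]
tool_rot: [-3.141, 0.0, 2.089]
force: [0.4, 0.2, -2.8]
grip_width: 0.0117
finger_force: 78.1
```

servo_tool([
  [0.5, 0, 0, 0, 0, 0, 0],
  [0.5, 0, 0, 0, 0, 0, 0],
  [0.5, 0, 0, 0, 0, 0, 0],
])

```text
clock: 14.4
position: [0.6172, 0.2238, 0.2583]
tool_rot: [3.142, -0.0, 2.089]
force: [0.7, 0.1, -4.1]
grip_width: 0.0117
finger_force: 78.1
```

```bash
python3 -c "
from h import *
w=cams('wrist');a=cams('scene')
cv2.imwrite('pics/h3.png',np.vstack([w['frame'][:300],cv2.resize(a['frame'][90:240,240:480],(512,290))]))
plan([.6175,.224,.221],29.6)"
```

```text
t 14.5 pos [0.6172 0.2239 0.2583] shift [-0.01  0.03  3.73] turn [ 0.01 -0.    0.07] F [-0.1 -0.1 -3.4] M [-0.04 -0.02 -0.04] grip 0.0117 78.1
```

View pics/h3.png

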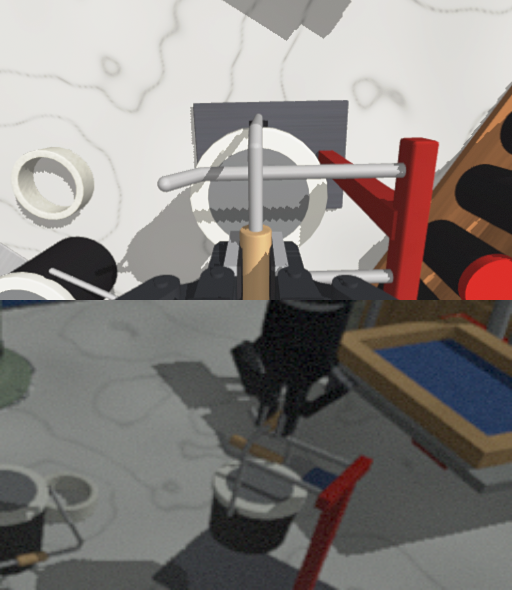

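The wire now crosses over the upper prong at (256,175), between the tip at (165,183) and the crossbar at (415,170). The second prong is visible at (350,275). Lowering.

servo_tool([
  [0.5, 0, 0, 0.4, 0, 0, 0],
  [0.5, 0, 0, 0.9, 0, 0, 0],
  [0.5, 0, 0, 1.4, 0, 0, 0],
  [0.5, 0, 0, 1.9, 0, 0, 0],
  [0.5, 0, 0, 2.4, 0, 0, 0],
  [0.5, 0, 0, 2.8, 0, 0, 0],
  [0.5, 0, 0, 3.1, 0, 0, 0],
  [0.5, 0, 0, 3.3, 0, 0, 0],
  [0.5, 0, 0, 3.5, 0, 0, 0],
  [0.5, 0, 0, 3.5, 0, 0, 0],
])

```text
clock: 15.5
position: [0.6173, 0.224, 0.2229]
tool_rot: [-3.141, 0.0, 2.089]
force: [-0.1, -0.4, -4.1]
grip_width: 0.0115
finger_force: 78.1
```

servo_tool([
  [0.5, 0, 0, 0.1, 0, 0, 0],
  [0.5, 0, 0, 0.2, 0, 0, 0],
  [0.5, 0, 0, 0.2, 0, 0, 0],
])

```text
clock: 15.8
position: [0.6175, 0.2241, 0.2214]
tool_rot: [3.141, 0.0, 2.089]
force: [-0.1, -0.8, 1.6]
grip_width: 0.0114
finger_force: 78.6
```

servo_tool([
  [0.5, 0, 0, 0.1, 0, 0, 0],
  [0.8, 0, 0, 0.1, 0, 0, 0],
  [1.2, 0, 0, 0.1, 0, 0, 0],
  [1.6, 0, 0, 0.1, 0, 0, 0],
  [2, 0, 0, 0.1, 0, 0, 0],
  [3, 0, 0, 0.1, 0, 0, 0],
  [4, 0, 0, 0.1, 0, 0, 0],
  [4, 0, 0, 0.1, 0, 0, 0],
  [4, 0, 0, 0.1, 0, 0, 0],
  [4, 0, 0, 0.1, 0, 0, 0],
], force=20)

```text
clock: 16.8
position: [0.6174, 0.2241, 0.2201]
tool_rot: [-3.142, 0.0, 2.089]
force: [-0.3, 0.2, 0.1]
grip_width: 0.04
finger_force: 0.0
```

servo_tool([
  [4, 0, 0, -0.5, 0, 0, 0],
  [4, 0, 0, -1.5, 0, 0, 0],
  [4, 0, 0, -3, 0, 0, 0],
  [4, 0, 0, -5, 0, 0, 0],
  [4, 0, 0, -7, 0, 0, 0],
  [4, 0, 0, -9, 0, 0, 0],
  [4, 0, 0, -11, 0, 0, 0],
  [4, 0, 0, -13, 0, 0, 0],
  [4, 0, 0, -14.5, 0, 0, 0],
  [4, 0, 0, -15, 0, 0, 0],
])

```text
clock: 17.8
position: [0.6178, 0.2241, 0.3725]
tool_rot: [3.139, 0.0, 2.089]
force: [-0.1, 0.5, 0.1]
grip_width: 0.04
finger_force: 0.0
```

servo_tool([
  [4, 0, 0, 0, 0, 0, 0],
  [4, 0, 0, 0, 0, 0, 0],
  [4, 0, 0, 0, 0, 0, 0],
  [4, 0, 0, 0, 0, 0, 0],
  [4, 0, 0, 0, 0, 0, 0],
  [4, 0, 0, 0, 0, 0, 0],
  [4, 0, 0, 0, 0, 0, 0],
  [4, 0, 0, 0, 0, 0, 0],
  [4, 0, 0, 0, 0, 0, 0],
  [4, 0, 0, 0, 0, 0, 0],
])

```text
clock: 18.8
position: [0.6174, 0.2241, 0.3701]
tool_rot: [3.142, 0.0, 2.089]
force: [-0.7, -0.8, 0.2]
grip_width: 0.04
finger_force: 0.0
```

```bash
python3 -c "
from h import *
import pickle
w=cams('wrist');a=cams('scene');pickle.dump((w,a),open('w5.pkl','wb'))
cv2.imwrite('pics/e.png',np.vstack([w['frame'][:300],cv2.resize(a['frame'][90:240,240:480],(512,290))]))
plan([.6175,.224,.221],29.6);print(proj(w,[.6152,.2224,.24]))"
```

```text
t 18.9 pos [0.6174 0.2241 0.3701] shift [-1.000e-02  0.000e+00  1.491e+01] turn [0.01 0.   0.08] F [0.1 0.  0.9] M [-0.01 -0.01 -0.01] grip 0.0404 0.0
[251.70260141 181.38892577]
```

View pics/e.png

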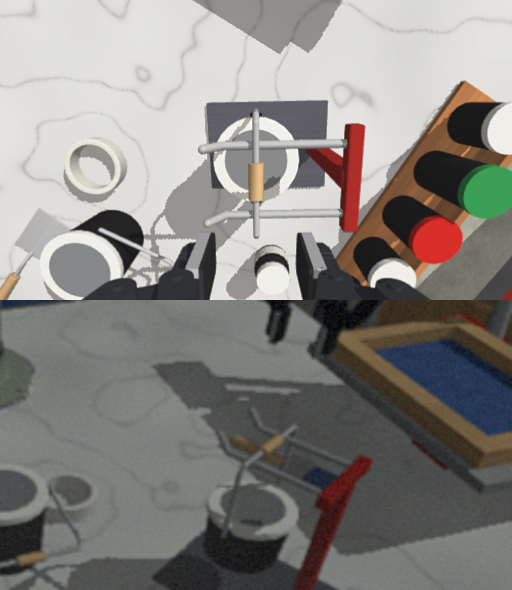

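The bail rests on both prongs, with the sleeve at (256,182) between prong lines at rows 146 and 215. The pail hangs level and the gripper is clear, so I'm handing it in.

```bash
python3 -c "
from h import *
print(bot.job_done())"
```

```text
the job is handed in; nothing more can be done
None
```

The smaller pail hangs level by its bail on both prongs, the taller pail was left untouched, and the job was handed in at about 19 s; the hand-in returned no verdict.

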